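Eject the cast cups from their moulds and nest the set

TASK

The cups in the moulds have cured. Push a mould's ejector slide fully in so that its plunger pushes the cup up out of the cavity, lift the raised cup out, and nest all the cups upright, one inside the other in size order, in the largest cup that already stands on the bench (empty moulds need nothing). Pull every slide fully back out so that the moulds are ready for the next pour, and leave the other things on the bench alone.

Things in the scene. Friction and masses are not known exactly. Their poses are not given: they have to be found in the camera images.
- cup_big: The largest cup of the set, off-white cast polyurethane, already out of its mould, standing upright and loose on the bench to the right of the moulds (-y). Open round cup, 82 mm outer diameter at the rim, 76 mm at the foot, 46 mm tall, wall 2.5 mm, floor 5 mm thick. Origin: centre of the underside; z up through the mouth. Light (about 70 g); it may get knocked aside by a few cm.
- cup_a: Off-white cast cup of the same shape, 70 mm outer diameter at the rim, 64 mm at the foot, 46 mm tall, wall 2.5 mm, floor 5 mm thick. It starts in mould_a, its rim flush with the mould's face. Origin: centre of the underside; z up through the mouth. May be absent (mould not poured). Nested in the next larger cup it has about 3 mm play all round and stands 5 mm higher; its rim then stands 5 mm above the other's rim.
- cup_b: Off-white cast cup of the same shape, 58 mm outer diameter at the rim, 52 mm at the foot, 46 mm tall, wall 2.5 mm, floor 5 mm thick. It starts in mould_b, its rim flush with the mould's face. Origin: centre of the underside; z up through the mouth. May be absent (mould not poured). Nested in the next larger cup it has about 3 mm play all round and stands 5 mm higher; its rim then stands 5 mm above the other's rim.
- cup_c: Off-white cast cup of the same shape, 46 mm outer diameter at the rim, 40 mm at the foot, 46 mm tall, wall 2.5 mm, floor 5 mm thick. It starts in mould_c, its rim flush with the mould's face. Origin: centre of the underside; z up through the mouth. May be absent (mould not poured). Nested in the next larger cup it has about 3 mm play all round and stands 5 mm higher; its rim then stands 5 mm above the other's rim.
- cup_d: Off-white cast cup of the same shape, 34 mm outer diameter at the rim, 28 mm at the foot, 46 mm tall, wall 2.5 mm, floor 5 mm thick. It starts in mould_d, its rim flush with the mould's face. Origin: centre of the underside; z up through the mouth. May be absent (mould not poured). Nested in the next larger cup it has about 3 mm play all round and stands 5 mm higher; its rim then stands 5 mm above the other's rim.
- mould_a: Fixed aluminium mould, 96 mm (x) x 84 mm (y) x 82 mm high, with one round cavity 74 mm in diameter and 46 mm deep in the middle of its top face, open upward; the cavity floor lies 36 mm above the underside and has a 24 mm square ejector hole with a 19 mm steel plunger in it. Origin: centre of its underside, which lies on an 8 mm bed plate on the bench. x points from the ejector slide's knob to the mould, z up. The four moulds stand in a row along y, 92 mm apart, in any order.
- slide_a (a joint): Ejector slide of mould_a, m: 0 = pulled fully out towards the robot (plunger top 4 mm below the cavity floor), 0.036 = pushed fully in (+x of the mould). Its wedge lifts the plunger 0.8 mm per mm of slide, so fully in the cup stands 25 mm above the mould's face. It stays where it is left; about 5 N moves it.
- grip_a (a point): Centre of the black upright knob of slide_a: a 24 mm diameter barrel, 30 mm tall (15 mm above and below this point), on a 12 mm stem. When the slide is out it is 112 mm in front of the mould's centre (-x of the mould), 63 mm above the mould's underside. It moves with the slide.
- mould_b: Fixed aluminium mould, 96 mm (x) x 84 mm (y) x 82 mm high, with one round cavity 62 mm in diameter and 46 mm deep in the middle of its top face, open upward; the cavity floor lies 36 mm above the underside and has a 24 mm square ejector hole with a 19 mm steel plunger in it. Origin: centre of its underside, which lies on an 8 mm bed plate on the bench. x points from the ejector slide's knob to the mould, z up. The four moulds stand in a row along y, 92 mm apart, in any order.
- slide_b (a joint): Ejector slide of mould_b, m: 0 = pulled fully out towards the robot (plunger top 4 mm below the cavity floor), 0.036 = pushed fully in (+x of the mould). Its wedge lifts the plunger 0.8 mm per mm of slide, so fully in the cup stands 25 mm above the mould's face. It stays where it is left; about 5 N moves it.
- grip_b (a point): Centre of the black upright knob of slide_b: a 24 mm diameter barrel, 30 mm tall (15 mm above and below this point), on a 12 mm stem. When the slide is out it is 112 mm in front of the mould's centre (-x of the mould), 63 mm above the mould's underside. It moves with the slide.
- mould_c: Fixed aluminium mould, 96 mm (x) x 84 mm (y) x 82 mm high, with one round cavity 50 mm in diameter and 46 mm deep in the middle of its top face, open upward; the cavity floor lies 36 mm above the underside and has a 24 mm square ejector hole with a 19 mm steel plunger in it. Origin: centre of its underside, which lies on an 8 mm bed plate on the bench. x points from the ejector slide's knob to the mould, z up. The four moulds stand in a row along y, 92 mm apart, in any order.
- slide_c (a joint): Ejector slide of mould_c, m: 0 = pulled fully out towards the robot (plunger top 4 mm below the cavity floor), 0.036 = pushed fully in (+x of the mould). Its wedge lifts the plunger 0.8 mm per mm of slide, so fully in the cup stands 25 mm above the mould's face. It stays where it is left; about 5 N moves it.
- grip_c (a point): Centre of the black upright knob of slide_c: a 24 mm diameter barrel, 30 mm tall (15 mm above and below this point), on a 12 mm stem. When the slide is out it is 112 mm in front of the mould's centre (-x of the mould), 63 mm above the mould's underside. It moves with the slide.
- mould_d: Fixed aluminium mould, 96 mm (x) x 84 mm (y) x 82 mm high, with one round cavity 38 mm in diameter and 46 mm deep in the middle of its top face, open upward; the cavity floor lies 36 mm above the underside and has a 24 mm square ejector hole with a 19 mm steel plunger in it. Origin: centre of its underside, which lies on an 8 mm bed plate on the bench. x points from the ejector slide's knob to the mould, z up. The four moulds stand in a row along y, 92 mm apart, in any order.
- slide_d (a joint): Ejector slide of mould_d, m: 0 = pulled fully out towards the robot (plunger top 4 mm below the cavity floor), 0.036 = pushed fully in (+x of the mould). Its wedge lifts the plunger 0.8 mm per mm of slide, so fully in the cup stands 25 mm above the mould's face. It stays where it is left; about 5 N moves it.
- grip_d (a point): Centre of the black upright knob of slide_d: a 24 mm diameter barrel, 30 mm tall (15 mm above and below this point), on a 12 mm stem. When the slide is out it is 112 mm in front of the mould's centre (-x of the mould), 63 mm above the mould's underside. It moves with the slide.
- glue: Bystander, to be left alone: squeeze bottle of glue, 48 mm dia, 130 mm tall. Origin: about the middle of its underside.
- tack_jar: Bystander, to be left alone: glass jar with steel lid, 68 mm dia, 85 mm tall. Origin: about the middle of its underside.
- hammer: Bystander, to be left alone: small hammer lying flat, 240 mm long.
- driver: Bystander, to be left alone: screwdriver lying flat, 190 mm long.
- tape: Bystander, to be left alone: roll of tape lying flat, 90 mm dia, 22 mm high. Origin: about the middle of its underside.
- rivet_tray: Bystander, to be left alone: small open tray, 90 x 120 x 40 mm. Origin: about the middle of its underside.
- spool: Bystander, to be left alone: wooden thread spool standing up, 44 mm dia, 50 mm tall. Origin: about the middle of its underside.

How it is judged:
By the outcome, as a careful person would: the job done as asked, in the order asked, and still so for the second after the job is handed in, with the robot touching nothing.
Of cup_a, cup_b, cup_c, cup_d only 3 to 4 are there at a start; the rules pass over those that are not, and their reading is None.
At some moment in a run one of cup_big may be knocked a few centimetres aside while the robot is not near it.
It also fails if it takes over 210 s, if anything falls off the work surface, if the arm or the gripper's body presses on something with over 40 N, if the wrist force passes 120 N, or if a joint passes its speed limit or range.

ROBOT

A 6-joint arm with a two-finger parallel gripper is mounted at the origin on the work surface. World frame = base frame: x ahead of the robot, y to its left, z up, the work surface at z = 0. Lengths are in m, angles in rad, forces in N, time in s.
With the tool pointing down it reaches from about 0.25 to 0.725 m from the base axis. Payload 4 kg.
Tool frame: the origin (TCP) lies at the very end of the fingers, on their centre line; the grasp point (between the pads) lies 19 mm behind it (grip_depth is the distance from the TCP to the grasp point, in m); z points along the fingers, y is the line along which they close (so a half turn about z gives the same grasp; the last joint's range is limited). The gripper opens to 85 mm and grips with 20 to 120 N. Pads are 22 mm wide; open, the fingers measure 114 mm over their backs; the gripper's body (76 mm by 85 mm) begins 54 mm behind the grasp point. The pads swing forward as they close: fully open they stand 13 mm farther back than shut.
Start: joints at [0, 0.241, 0.005, 1.335, 0, 1.571], TCP at [0.5, -0, 0.231] pointing down, gripper open.
Joint ranges: [-2.72, 2.72], [-1.05, 1.87], [-1.09, 1.28], [-1.99, 2.15], [-1.42, 1.44], [-3.14, 3.14]. Speed limits (rad/s): [2.79, 2.79, 3.14, 3.14, 3.14, 3.14].

INTERFACE

Orientations are given as a rotation vector (axis times angle).
In Python, from bench import * gives the robot as it stands.
- The arm moves only by the shell command python3 -m inch 'ROWS' [FORCE]. ROWS is JSON, one flat list of numbers, 5 for each row, row after row: the opening, from 0 (shut) to 1 (fully open), then the shift along the tool's x, y, z each as a share of 500 mm, from -1 to 1, then the turn about the tool's z as a share of 30 degrees, from -1 to 1. In form: [hand, x, y, z, twist, hand, x, y, z, twist, ...]. A call has 1 to 12 rows; each row shifts and turns the commanded pose from where the row before left it, along the tool's axes as they then stand; what a row does not reach is not made up. A row lasts 1/10 s, in which the tool goes at most 50 mm and 8.59 degrees, less where a joint would pass 70% of its speed; a pose out of reach is approached as far as the arm can. A call with a number of a shift or a turn outside -1 to 1 is refused whole. A call with a gripper value outside its range is refused whole. The fingers move at their own pace and stop on an object; FORCE is the grip in N (left out, the last holds). Time passes only in rows, so rows that do not move let the fingers close. It gives the time, the measured TCP pose, the force, the opening and the grip force at its end, in the units of the state.
- observe(): the state, without advancing time (a new reading comes with each control period).
- snapshot(name): name is "scene" or "side" or "wrist"; returns the picture (420x560x3 uint8, blue, green, red); there is no depth.
- camera_params(name): a dict with "K" (3x3 intrinsics, pixels), "k1" (the pictures are not rectified: a ray, as slopes to the right and down, at radius r is drawn at 1 + k1 r^2 times it, then the intrinsics apply), "position" and "rotation" of the camera in the world; the wrist camera has in their place "mount" (4x4, takes a point from camera to tool coordinates, whose origin is the TCP and whose axes are the flange's). Camera axes: x right, y down, z forward; pixel columns grow to the right and rows downward; lengths in m; the calibration is good to about 2 mm. A picture is of the moment at which its call begins: read the wrist's pose just before it. camera_params takes no time and is no camera call.
- hand_in(): hands the job in; it is judged then, once.
The state is a dict: "t": time; "joints": joint angles; "dq": joint speeds; "effort": joint torques, N m; "tool_pos": TCP position; "tcp_rot": TCP orientation; "wrist_force": force on the tool from outside, world axes, zero at the start; "torque": the same for the moment, N m; "width": finger opening in m; "grasp_force": force on a finger pad.
Only numpy, scipy, OpenCV 4.12 (cv2) and the standard library are available. Lean on these libraries where they do the work, as an engineer would, in place of code of your own. Each camera call takes 0.05 s, during which the arm holds its last target. There are 200 camera calls.

## Working session

There is one attempt and no reset: what is moved stays moved. The work goes in short steps, Python scripts to look and compute and a shell command to move; the robot and the scene stay as the last step left them, time stands still between calls to the robot, and variables do not carry over. Pictures are saved under pics/ and viewed, at most 14 in all, crops included, and the job is handed in when it is done.

```bash
ls; mkdir -p pics; cat > h.py <<'E'
from bench import *
import numpy as np, cv2
from scipy.spatial.transform import Rotation as R
def cam(name):
    p=camera_params(name); K=np.array(p["K"])
    if name=="wrist":
        s=observe(); T=np.eye(4); T[:3,:3]=R.from_rotvec(s["tcp_rot"]).as_matrix(); T[:3,3]=s["tool_pos"]
        T=T@np.array(p["mount"]); return K,p["k1"],T[:3,:3],T[:3,3]
    return K,p["k1"],np.array(p["rotation"]),np.array(p["position"])
def ray(c,uv):
    K,k1,Rm,t=c
    d=np.array([(uv[0]-K[0,2])/K[0,0],(uv[1]-K[1,2])/K[1,1]]); s=d.copy()
    for _ in range(20): s=d/(1+k1*(s@s))
    return t,Rm@np.array([s[0],s[1],1])
def at(c,uv,z):
    t,d=ray(c,uv); return t+d*(z-t[2])/d[2]
def proj(c,P):
    K,k1,Rm,t=c
    q=Rm.T@(np.array(P)-t); s=q[:2]/q[2]; s=s*(1+k1*(s@s)); return K[0,0]*s[0]+K[0,2],K[1,1]*s[1]+K[1,2]
def shot(name,fn,crop=None,scale=1):
    c=cam(name); im=snapshot(name)
    if crop: im=im[crop[1]:crop[3],crop[0]:crop[2]]
    cv2.imwrite("pics/"+fn,cv2.resize(im,None,fx=scale,fy=scale,interpolation=cv2.INTER_CUBIC)); return c,im
E
python3 - <<'E'
from h import *
s=observe(); print(s)
for n in("scene","side","wrist"):
    c,_=shot(n,n+"0.png",None,1.4); print(n,camera_params(n))
E
```

```text
pics
{'t': 0.0, 'joints': array([ 3.53916626e-07,  2.41387094e-01,  3.70367288e-03,  1.33519724e+00,
       -2.32120215e-05,  1.57077683e+00]), 'dq': array([0.00068377, 0.00038665, 0.0004416 , 0.00155065, 0.00029462,
       0.00216537]), 'effort': array([ 5.50268451e-04, -3.72315860e+01,  2.52406776e+01,  1.67737965e-02,
        2.29149265e-05,  1.14679995e-05]), 'tool_pos': array([ 4.99358883e-01, -6.86811711e-06,  2.30418043e-01]), 'tcp_rot': array([-2.22038822, -2.22043235,  0.00233979]), 'wrist_force': array([ 0.28799513, -0.37119399, -0.21752454]), 'torque': array([ 0.02420199,  0.02337083, -0.04570354]), 'grasp_force': 0.0, 'width': 0.0854394419460057}
scene {'K': array([[546.00531742,   0.        , 278.6582925 ],
       [  0.        , 546.00531742, 209.11318294],
       [  0.        ,   0.        ,   1.        ]]), 'k1': -0.06944161523529849, 'position': array([1.53701508, 0.42518085, 1.17831957]), 'rotation': array([-1.38328579, -2.18543413,  0.85738602])}
side {'K': array([[384.68556288,   0.        , 282.92715321],
       [  0.        , 384.68556288, 209.59088215],
       [  0.        ,   0.        ,   1.        ]]), 'k1': -0.05145209104546776, 'position': array([ 0.25696002, -0.88145323,  0.9052258 ]), 'rotation': array([-2.28806998,  0.39286996, -0.1584806 ])}
wrist {'K': array([[366.03712141,   0.        , 278.96491737],
       [  0.        , 366.03712141, 205.34041117],
       [  0.        ,   0.        ,   1.        ]]), 'k1': -0.025590762804180513, 'mount': array([[ 4.82497287e-04, -9.63749755e-01, -2.66807376e-01,
         6.76495056e-02],
       [ 9.99999827e-01,  3.75166656e-04,  4.53249951e-04,
        -3.08072327e-04],
       [-3.36722298e-04, -2.66807549e-01,  9.63749770e-01,
        -1.41830670e-01],
       [ 0.00000000e+00,  0.00000000e+00,  0.00000000e+00,
         1.00000000e+00]])}
```

```bash
sed -i 's/np.array(p\["rotation"\])/R.from_rotvec(p["rotation"]).as_matrix()/' h.py
```

```text
(no output)
```

View pics/scene0.png

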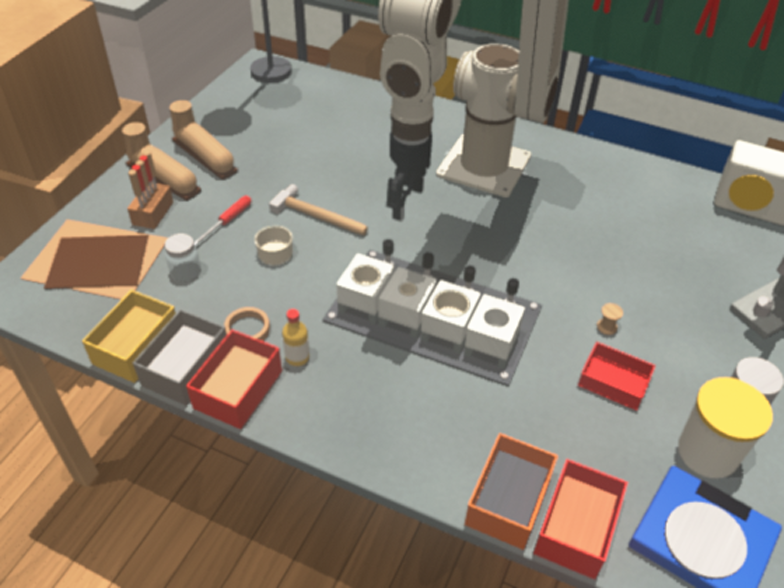

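View pics/side0.png

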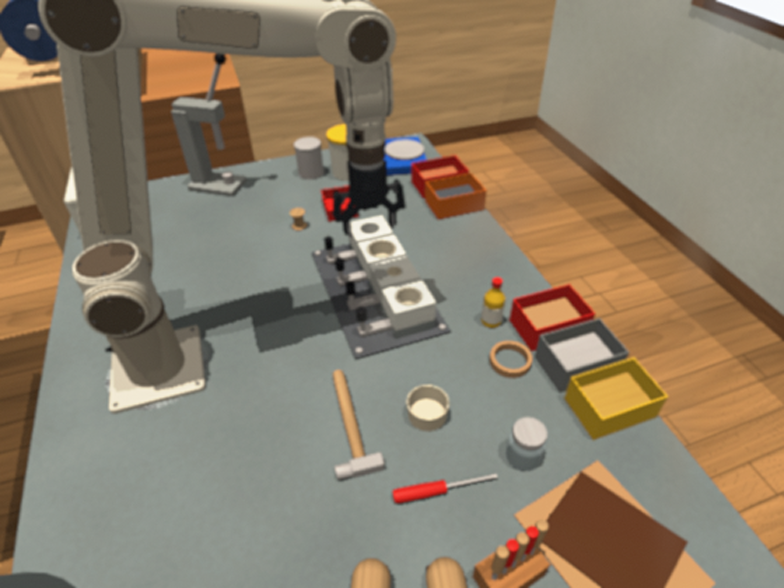

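```bash
python3 - <<'E'
from h import *
c,_=shot("scene","crop1.png",(165,155,395,290),3.4)
for uv in [(367,274),(408,287),(453,302),(497,316)]: print(at(c,(uv[0]/1.4,uv[1]/1.4),.09))
for uv in [(388,243),(428,257),(469,270),(512,284)]: print('knob',at(c,(uv[0]/1.4,uv[1]/1.4),.086))
print('big',at(c,(274/1.4,240/1.4),.046))
E
```

```text
[ 0.56358053 -0.0553621   0.09      ]
[0.56067349 0.03355477 0.09      ]
[0.55937649 0.12891712 0.09      ]
[0.55650664 0.21869537 0.09      ]
knob [ 0.45804771 -0.05795365  0.086     ]
knob [0.46024696 0.03430257 0.086     ]
knob [0.4587133 0.1243707 0.086    ]
knob [0.45806769 0.21645183 0.086     ]
big [ 0.51895766 -0.30336245  0.046     ]
```

View pics/crop1.png

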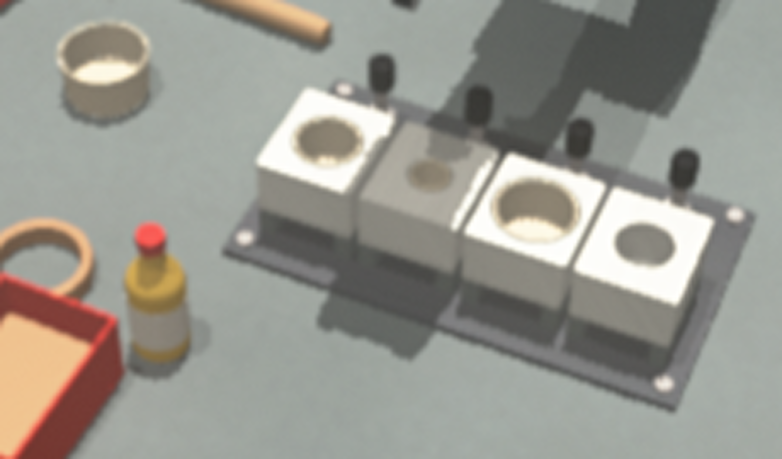

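```bash
python3 -m inch '[1,0,0,0,-0.273,1,0,0,0,-0.273,1,0,0,0,-0.273,1,0,0,0,-0.273,1,0,0,0,-0.273,1,0,0,0,-0.273,1,0,0,0,-0.273,1,0,0,0,-0.273,1,0,0,0,-0.273,1,0,0,0,-0.273,1,0,0,0,-0.27,1,0,0,0,0]' 40; python3 -m inch '[1,0,0.08,-0.03,0,1,0,0.08,-0.03,0,1,0,0,0,0,1,0,0,0,0]'
python3 - <<'E'
from h import *
s=observe(); print(s["tool_pos"],s["tcp_rot"],s["joints"])
c,_=shot("wrist","w1.png",None,1.4)
E
```

```text
t: 1.4
tool_pos: [0.4998, -0.0, 0.2311]
tcp_rot: [-0.0, -3.141, 0.0]
wrist_force: [-0.6, 0.5, -0.2]
width: 0.0853
grasp_force: 0.0
t: 1.8
tool_pos: [0.5001, 0.0808, 0.2614]
tcp_rot: [0.0, 3.141, -0.001]
wrist_force: [0.5, 0.2, -0.5]
width: 0.0853
grasp_force: 0.0
[0.50007733 0.0807535  0.26144709] [ 3.62949289e-05  3.14101443e+00 -5.11388187e-04] [ 1.60347868e-01  2.42584154e-01  8.58075977e-02  1.41350100e+00
 -4.13761349e-04  1.60370871e-01]
```

View pics/w1.png

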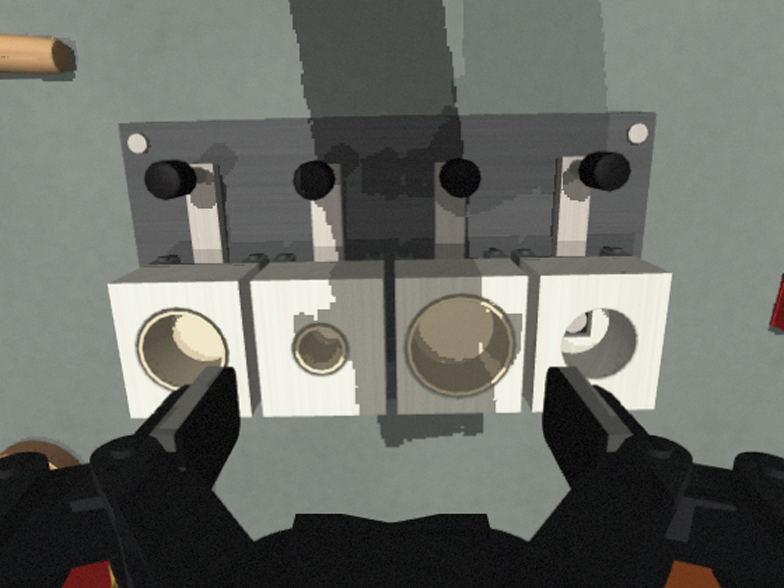

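```bash
python3 - <<'E'
from h import *
c=cam("wrist")
f=lambda u,v,z: at(c,(u/1.4,v/1.4),z).round(4)[:2]
for n,p in dict(b=(182,349),d=(320,349),a=(460,345),c=(598,343)).items(): print(n,f(*p,.09))
for n,p in dict(b=(165,179),d=(313,180),a=(461,178),c=(609,171)).items(): print('knob',n,f(*p,.086))
for n,p in dict(b1=(109,283),b2=(250,281),c1=(527,275),c2=(670,272),bb=(132,417),cb=(655,410)).items(): print('edge',n,f(*p,.09))
E
```

```text
b [ 0.5605 -0.0574]
d [0.5603 0.0337]
a [0.5575 0.1254]
c [0.5563 0.2159]
knob b [ 0.451  -0.0576]
knob d [0.4519 0.0329]
knob a [0.4507 0.1227]
knob c [0.4463 0.2125]
edge b1 [ 0.5155 -0.0994]
edge b2 [ 0.5142 -0.0089]
edge c1 [0.5104 0.1659]
edge c2 [0.5084 0.2567]
edge bb [ 0.6108 -0.0978]
edge cb [0.6054 0.2607]
```

```bash
python3 -m inch '[1,0.053,0.042,0,0,1,0.053,0.042,0,0,1,0,0,0.1,0,1,0,0,0.1,0,1,0,0,0.1,0,1,0,0,0.05,0,1,0,0,0.06,0,1,0,0,0,0]' 40; python3 -m inch '[0,0,0,0,0,0,0,0,0,0,0,0,0,0,0,0,0,0,0,0,0,0,0,0,0,0,0,0,0,0,0,0,0,0,0]' 60
```

```text
t: 2.65
tool_pos: [0.4429, 0.1197, 0.0523]
tcp_rot: [-0.005, -3.132, 0.004]
wrist_force: [-0.6, -0.7, -0.1]
width: 0.0854
grasp_force: 0.0
t: 3.35
tool_pos: [0.4481, 0.124, 0.058]
tcp_rot: [-0.002, 3.139, 0.007]
wrist_force: [-1.4, 4.3, 4.8]
width: 0.0221
grasp_force: 58.4
```

```bash
python3 -m inch '[0,-0.012,0,0,0,0,-0.012,0,0,0,0,-0.012,0,0,0,0,-0.012,0,0,0,0,-0.012,0,0,0,0,-0.012,0,0,0,0,0,0,0,0]'; python3 -m inch '[0,-0.006,0,0,0,0,0,0,0,0,0,0,0,0,0]'
```

```text
t: 4.05
tool_pos: [0.4807, 0.1246, 0.058]
tcp_rot: [0.004, -3.137, -0.009]
wrist_force: [-9.1, 6.1, 13.7]
width: 0.0227
grasp_force: 59.7
t: 4.35
tool_pos: [0.4807, 0.1246, 0.0579]
tcp_rot: [0.004, -3.133, -0.009]
wrist_force: [-17.4, 6.5, 19.3]
width: 0.0224
grasp_force: 60.3
```

```bash
python3 -m inch '[0,-0.008,0,0,0,0,0,0,0,0,0,0,0,0,0]'; python3 - <<'E'
from h import *
shot("scene","p1.png",(180,155,395,290),3.6)
E
```

```text
t: 4.65
tool_pos: [0.4806, 0.1246, 0.0579]
tcp_rot: [0.005, -3.125, -0.009]
wrist_force: [-26.9, 7.6, 28.2]
width: 0.0226
grasp_force: 61.3
```

View pics/p1.png

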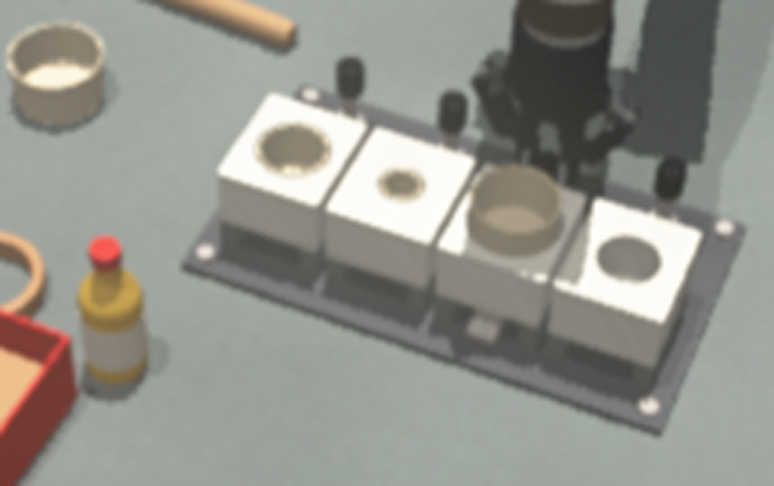

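```bash
python3 -m inch '[0,0.016,0,0,0,1,0,0,0,0,1,0,0,0,0,1,0,0,0,0,1,0,0,-0.05,0,1,0,0,-0.1,0,1,0.034,-0.0915,0,0,1,0.034,-0.0915,0,0,1,0,0,0,0,1,0,0,0.06,0,1,0,0,0.09,0,1,0,0,0,0]'; python3 -m inch '[0,0,0,0,0,0,0,0,0,0,0,0,0,0,0,0,0,0,0,0,0,0,0,0,0,0,0,0,0,0,0,0,0,0,0]' 60
```

```text
t: 5.9
tool_pos: [0.4434, 0.03, 0.0518]
tcp_rot: [-0.001, -3.131, 0.001]
wrist_force: [-1.6, -1.2, 0.7]
width: 0.0854
grasp_force: 0.0
t: 6.6
tool_pos: [0.4493, 0.032, 0.058]
tcp_rot: [-0.002, 3.138, 0.005]
wrist_force: [-1.4, 4.3, 5.3]
width: 0.0219
grasp_force: 58.4
```

```bash
python3 -m inch '[0,-0.012,0,0,0,0,-0.012,0,0,0,0,-0.012,0,0,0,0,-0.012,0,0,0,0,-0.012,0,0,0,0,-0.012,0,0,0,0,-0.01,0,0,0,0,0,0,0,0,0,0,0,0,0]'
```

```text
t: 7.5
tool_pos: [0.4821, 0.0326, 0.0579]
tcp_rot: [0.003, -3.13, -0.007]
wrist_force: [-20.9, 5.9, 24.9]
width: 0.022
grasp_force: 60.9
```

```bash
python3 -m inch '[0,0.012,0,0,0,1,0,0,0,0,1,0,0,0,0,1,0,0,0,0,1,0,0,-0.05,0,1,0,0,-0.1,0,1,0.034,-0.0915,0,0,1,0.034,-0.0915,0,0,1,0,0,0,0,1,0,0,0.06,0,1,0,0,0.09,0,1,0,0,0,0]'; python3 -m inch '[0,0,0,0,0,0,0,0,0,0,0,0,0,0,0,0,0,0,0,0,0,0,0,0,0,0,0,0,0,0,0,0,0,0,0]' 60;  python3 -m inch '[0,-0.012,0,0,0,0,-0.012,0,0,0,0,-0.012,0,0,0,0,-0.012,0,0,0,0,-0.012,0,0,0,0,-0.012,0,0,0,0,-0.01,0,0,0,0,0,0,0,0,0,0,0,0,0]'
```

```text
t: 8.7
tool_pos: [0.4443, -0.0603, 0.0517]
tcp_rot: [-0.001, -3.13, -0.002]
wrist_force: [-1.3, -0.3, 0.1]
width: 0.0857
grasp_force: 0.0
t: 9.4
tool_pos: [0.4503, -0.06, 0.058]
tcp_rot: [-0.001, 3.138, 0.003]
wrist_force: [-0.4, 3.9, 6.6]
width: 0.0225
grasp_force: 58.4
t: 10.3
tool_pos: [0.4856, -0.0593, 0.0579]
tcp_rot: [0.001, -3.134, -0.005]
wrist_force: [-14.5, 4.4, 20.0]
width: 0.0221
grasp_force: 60.1
```

```bash
python3 -m inch '[0,0.01,0,0,0,1,0,0,0,0,1,0,0,0,0,1,0,0,0,0,1,0,0,-0.1,0,1,0,0,-0.1,0,1,-0.02,0.1,-0.1,0,1,-0.02,0.1,-0.1,0,1,0,0,0,0,1,0,0,0,0,1,0,0,0,0]'
python3 - <<'E'
from h import *
s=observe(); print(s["tool_pos"],s["tcp_rot"],s["joints"])
c,_=shot("wrist","w2.png",None,1.4); np.save("w2.npy",np.array(c,dtype=object),allow_pickle=True)
E
```

```text
t: 11.4
tool_pos: [0.4981, 0.0085, 0.2249]
tcp_rot: [-0.001, -3.139, 0.001]
wrist_force: [0.6, 0.5, -0.6]
width: 0.085
grasp_force: 0.0
[0.49806085 0.00847319 0.22491522] [-6.27791004e-04 -3.13878213e+00  7.71596250e-04] [ 1.72802916e-02  2.42034004e-01 -9.86912742e-03  1.32171173e+00
 -4.42453648e-04  1.76809372e-02]
```

View pics/w2.png

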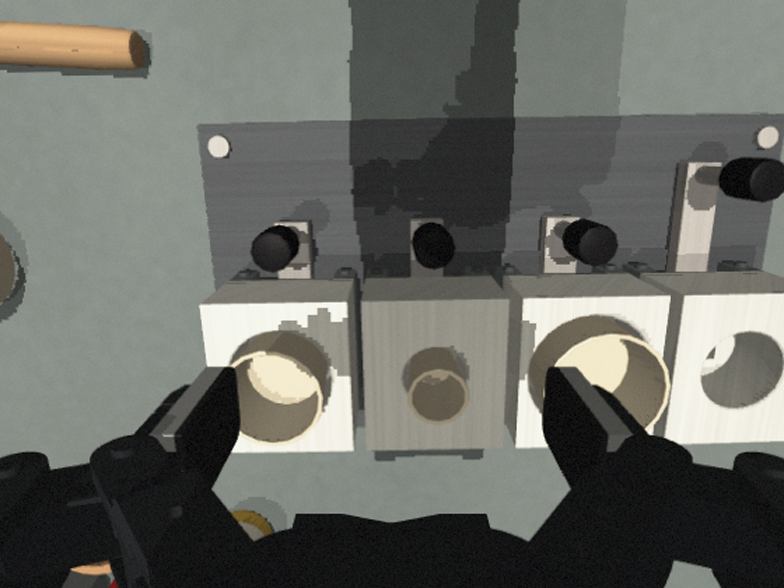

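```bash
python3 - <<'E'
from h import *
c=np.load("w2.npy",allow_pickle=True)
f=lambda u,v,z: at(c,(u/1.4,v/1.4),z).round(4)[:2]
for n,p in dict(b=(276,398),d=(438,397),atop=(606,333),aright=(669,395)).items(): print(n,f(*p,.115))
im=snapshot("side"); 
c=cam("side"); print([tuple(np.round(proj(c,p))) for p in [(.519,-.303,.046),(.56,.03,.09)]])
cv2.imwrite("pics/s2.png",cv2.resize(im[240:330,260:400],None,fx=4,fy=4,interpolation=cv2.INTER_CUBIC))
E
```

```text
b [ 0.562  -0.0536]
d [0.5612 0.0343]
atop [0.5244 0.1216]
aright [0.5604 0.1604]
[(np.float64(307.0), np.float64(284.0)), (np.float64(281.0), np.float64(194.0))]
```

View pics/s2.png

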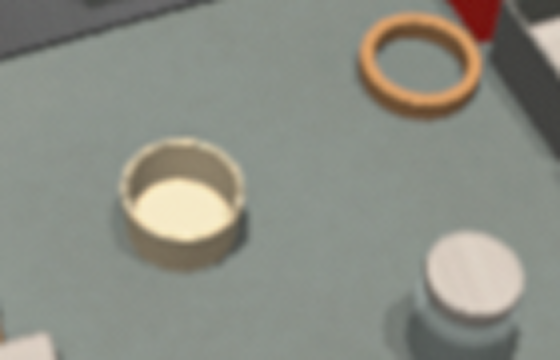

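```bash
python3 -m inch '[1,-0.041,0.078,0,0,1,-0.041,0.078,0,0,1,-0.041,0.078,0,0,1,0,0,0,0,1,0,0,0.08,0,1,0,0,0.08,0,1,0,0,0,0,1,0,0,0,0,1,0,0,0,0]' 40
```

```text
t: 12.4
tool_pos: [0.5619, 0.1256, 0.1485]
tcp_rot: [0.002, 3.138, 0.001]
wrist_force: [0.4, 0.1, 0.4]
width: 0.0856
grasp_force: 0.0
```

```bash
python3 - <<'E'
from h import *
s=observe(); print(s["tool_pos"])
c,_=shot("wrist","w3.png",None,1.4); 
p=lambda x,y,z: np.round(np.array(proj(c,(x,y,z)))*1.4)
print(p(.559,.1254,.115),p(.594,.1254,.115),p(.524,.1254,.115))
E
```

```text
[0.56185003 0.12556825 0.14845347]
[389. 331.] [389. 417.] [389. 235.]
```

View pics/w3.png

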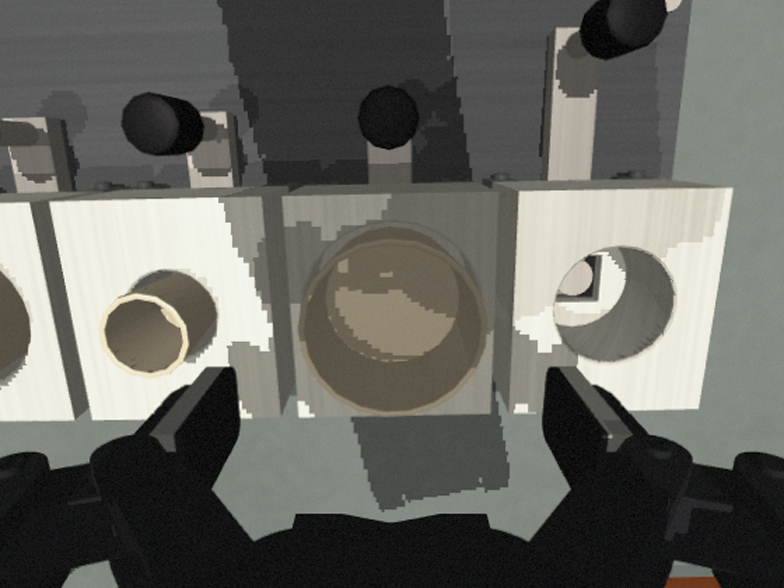

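```bash
python3 -m inch '[1,0.005,0.003,0.05,0,1,0,0,0.05,0,1,0,0,0.015,0,1,0,0,0.01,0,1,0,0,0,0,1,0,0,0,0]' 40
```

```text
t: 13.05
tool_pos: [0.5591, 0.1277, 0.0853]
tcp_rot: [0.0, 3.139, 0.001]
wrist_force: [0.4, -0.1, -0.0]
width: 0.0855
grasp_force: 0.0
```

```bash
python3 -m inch '[0,0,0,0,0,0,0,0,0,0,0,0,0,0,0,0,0,0,0,0,0,0,0,0,0]' 30; python3 -m inch '[0,0,0,-0.02,0,0,0,0,-0.04,0,0,0,0,-0.06,0,0,0,0,0,0,0,0,0,0,0]'
```

```text
t: 13.55
tool_pos: [0.5589, 0.1276, 0.0849]
tcp_rot: [0.0, 3.139, 0.001]
wrist_force: [-0.4, -1.5, 5.2]
width: 0.0678
grasp_force: 33.1
t: 14.05
tool_pos: [0.5583, 0.1277, 0.1446]
tcp_rot: [-0.0, 3.14, 0.001]
wrist_force: [0.0, -0.0, -1.0]
width: 0.0678
grasp_force: 33.9
```

```bash
python3 - <<'E'
from h import *
c,_=shot("wrist","w4.png",None,1.4)
c=cam("side"); print(np.round(proj(c,observe()["tool_pos"])))
shot("side","s4.png",(225,130,385,250),4.5)
E
```

```text
[271. 164.]
```

View pics/s4.png

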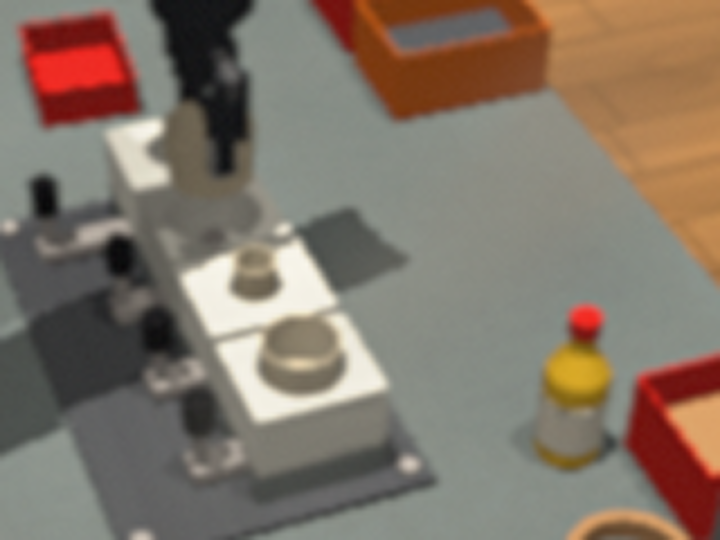

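```bash
python3 -m inch '[0,0,0,-0.075,0,0,0,0,-0.075,0,0,-0.02,-0.095,0,0,0,-0.02,-0.095,0,0,0,-0.02,-0.095,0,0,0,-0.024,-0.095,0,0,0,0,-0.095,0,0,0,0,-0.095,0,0,0,0,-0.095,0,0,0,0,-0.095,0,0,0,0,-0.095,0,0,0,0,0,0,0]'; python3 -m inch '[0,0,0,0,0,0,0,0,0,0]'
python3 - <<'E'
from h import *
print(observe()["tool_pos"])
cs=cam("side");print(at(cs,(305.5,287),.046))
c,_=shot("wrist","w5.png",None,1.4); np.save("w5.npy",np.array(c,dtype=object),allow_pickle=True)
E
```

```text
t: 15.35
tool_pos: [0.598, -0.3062, 0.2157]
tcp_rot: [-0.012, -3.138, 0.001]
wrist_force: [0.6, 0.4, -0.9]
width: 0.0677
grasp_force: 34.3
t: 15.55
tool_pos: [0.5996, -0.2989, 0.2176]
tcp_rot: [0.001, -3.139, -0.003]
wrist_force: [0.7, 1.7, -0.8]
width: 0.0676
grasp_force: 34.3
[ 0.59960809 -0.29887137  0.21760836]
[ 0.5112793  -0.31229079  0.046     ]
```

View pics/w5.png

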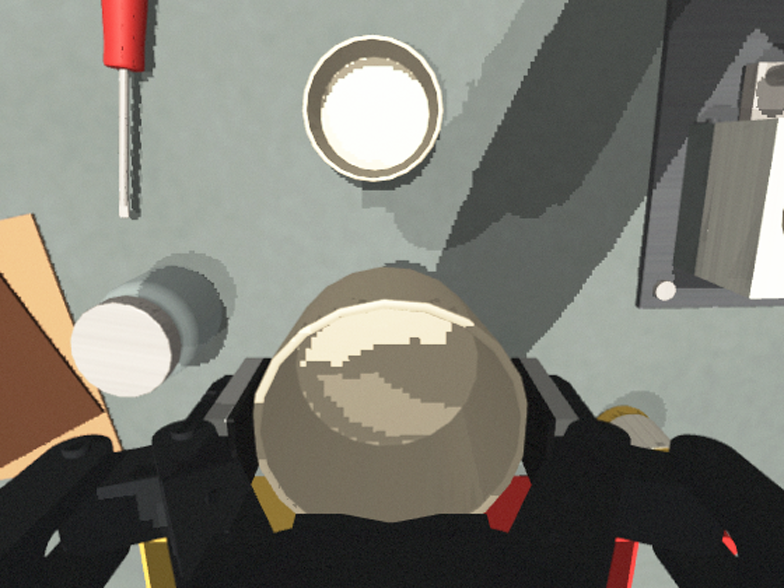

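```bash
python3 - <<'E'
from h import *
c=np.load("w5.npy",allow_pickle=True)
f=lambda u,v,z: at(c,(u/1.4,v/1.4),z).round(4)[:2]
print(f(373,108,.046),f(303,108,.046),f(443,108,.046),f(373,35,.046),f(373,181,.046))
print(f(390,300,.2476),f(255,410,.2476),f(526,410,.2476),'jar',f(122,346,.085))
E
```

```text
[ 0.5102 -0.3088] [ 0.5102 -0.3494] [ 0.5101 -0.2681] [ 0.4711 -0.3085] [ 0.5519 -0.3091]
[ 0.5659 -0.2988] [ 0.5939 -0.3316] [ 0.5939 -0.2657] jar [ 0.6427 -0.4536]
```

```bash
python3 -m inch '[0,0.09,-0.01,0,0,0,0.089,-0.01,0,0,0,0,0,0,0,0,0,0,0.09,0,0,0,0,0.09,0,0,0,0,0.06,0,0,0,0,0,0,0,0,0,0,0,0,0,0,0,0]'
python3 - <<'E'
from h import *
print(observe()["tool_pos"],observe()["joints"])
E
```

```text
t: 16.5
tool_pos: [0.5126, -0.3103, 0.1015]
tcp_rot: [-0.002, 3.138, -0.004]
wrist_force: [0.7, 0.2, -0.5]
width: 0.0675
grasp_force: 34.3
[ 0.51261376 -0.3103476   0.101505  ] [-5.44422579e-01  5.12613670e-01  5.93757612e-02  1.11283561e+00
  5.11844016e-05 -5.45582164e-01]
```

```bash
python3 -m inch '[0,0.005,0.003,0.04,0,0,0,0,0.03,0,0,0,0,0.02,0,0,0,0,0.02,0,0,0,0,0,0,0,0,0,0,0]'; python3 -m inch '[0,0,0,0.008,0,0,0,0,0,0]'; python3 -m inch '[0,0,0,0.006,0,0,0,0,0,0]'
```

```text
t: 17.1
tool_pos: [0.5085, -0.3087, 0.0444]
tcp_rot: [-0.0, 3.141, -0.001]
wrist_force: [-0.3, -0.5, -0.5]
width: 0.0678
grasp_force: 34.3
t: 17.3
tool_pos: [0.5081, -0.3085, 0.0399]
tcp_rot: [-0.0, 3.141, -0.0]
wrist_force: [0.3, -0.4, 0.4]
width: 0.0674
grasp_force: 34.3
t: 17.5
tool_pos: [0.5084, -0.3087, 0.0391]
tcp_rot: [-0.0, 3.14, -0.001]
wrist_force: [-3.3, 1.1, 10.8]
width: 0.0675
grasp_force: 40.2
```

```bash
python3 -m inch '[0,0,0,-0.005,0,1,0,0,0,0,1,0,0,0,0,1,0,0,0,0,1,0,0,-0.03,0,1,0,0,-0.09,0,1,0,0,-0.09,0,1,-0.08,0,-0.08,0,1,-0.08,0,-0.06,0,1,0,0,0,0,1,0,0,0,0]'
python3 - <<'E'
from h import *
print(observe()["tool_pos"])
c,_=shot("wrist","w6.png",None,1.4); np.save("w6.npy",np.array(c,dtype=object),allow_pickle=True)
E
```

```text
t: 18.6
tool_pos: [0.5844, -0.3084, 0.2096]
tcp_rot: [-0.002, 3.141, -0.001]
wrist_force: [-1.9, 1.1, -0.4]
width: 0.0855
grasp_force: 0.0
[ 0.58441985 -0.30842313  0.20955433]
```

View pics/w6.png

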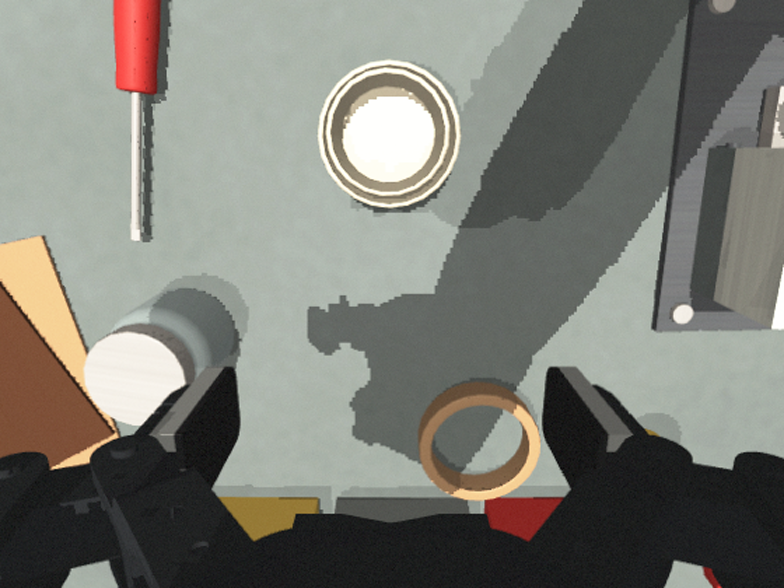

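```bash
cat >> h.py <<'E'
def circ(im,c,z,dia,roi,tol=.004):
    """rim circles near given diameter (m) at height z inside roi (x0,y0,x1,y1)"""
    g=cv2.cvtColor(im,cv2.COLOR_BGR2GRAY)[roi[1]:roi[3],roi[0]:roi[2]]
    d=c[3][2]-z; r=c[0][0,0]*dia/2/d
    h=cv2.HoughCircles(g,cv2.HOUGH_GRADIENT,1,8,param1=120,param2=12,minRadius=int(r*.93),maxRadius=int(r*1.1)+1)
    return [] if h is None else [(at(c,(q[0]+roi[0],q[1]+roi[1]),z).round(4)[:2],q[2].round(1),r.round(1)) for q in h[0][:4]]
E
python3 - <<'E'
from h import *
c=np.load("w6.npy",allow_pickle=True)
im=cv2.resize(cv2.imread("pics/w6.png"),(560,420),interpolation=cv2.INTER_AREA)
roi=(200,20,360,180)
print(at(c,(389/1.4,132/1.4),.051),circ(im,c,.051,.070,roi),circ(im,c,.046,.082,roi))
E
```

```text
[ 0.50922386 -0.30937785  0.051     ] [(array([ 0.5124, -0.3097]), np.float32(46.4), np.float64(42.7)), (array([ 0.5071, -0.3065]), np.float32(46.4), np.float64(42.7)), (array([ 0.5071, -0.3128]), np.float32(46.4), np.float64(42.7)), (array([ 0.5185, -0.3073]), np.float32(45.3), np.float64(42.7))] [(array([ 0.5116, -0.3097]), np.float32(50.0), np.float64(49.2)), (array([ 0.5054, -0.3121]), np.float32(46.7), np.float64(49.2)), (array([ 0.5131, -0.3033]), np.float32(54.4), np.float64(49.2)), (array([ 0.5186, -0.3081]), np.float32(45.6), np.float64(49.2))]
```

```bash
python3 -m inch '[1,0.0075,0.084,0,0,1,0.0075,0.084,0,0,1,0.0075,0.084,0,0,1,0.0075,0.084,0,0,1,0.0075,0.084,0,0,1,0.0075,0.084,0,0,1,0,0,0.07,0,1,0,0,0.06,0,1,0,0,0,0,1,0,0,0,0]' 30
python3 - <<'E'
from h import *
print(observe()["tool_pos"])
c=cam("wrist"); im=snapshot("wrist"); cv2.imwrite("pics/w7.png",im)
np.save("w7.npy",np.array(c,dtype=object),allow_pickle=True)
print(proj(c,(.5615,-.057,.115)),circ(im,c,.115,.058,(180,110,400,340)))
E
```

```text
t: 19.65
tool_pos: [0.5588, -0.0568, 0.1436]
tcp_rot: [-0.001, -3.137, -0.001]
wrist_force: [1.2, -0.2, 0.7]
width: 0.0856
grasp_force: 0.0
[ 0.55875229 -0.05677812  0.14358379]
(np.float64(278.0290270781973), np.float64(250.4225259296475)) [(array([ 0.5562, -0.0573]), np.float32(58.7), np.float64(62.2)), (array([ 0.5599, -0.0523]), np.float32(62.9), np.float64(62.2)), (array([ 0.5599, -0.0623]), np.float32(65.1), np.float64(62.2)), (array([ 0.5632, -0.0553]), np.float32(68.4), np.float64(62.2))]
```

```bash
python3 -m inch '[1,-0.004,0,0.05,0,1,0,0,0.04,0,1,0,0,0.018,0,1,0,0,0,0,1,0,0,0,0]' 30; python3 -m inch '[0,0,0,0,0,0,0,0,0,0,0,0,0,0,0,0,0,0,0,0,0,0,0,0,0,0,0,0,0,0]' 30; 
```

```text
t: 20.2
tool_pos: [0.5637, -0.0568, 0.092]
tcp_rot: [0.001, 3.14, -0.0]
wrist_force: [0.1, -0.2, 0.1]
width: 0.0856
grasp_force: 0.0
t: 20.8
tool_pos: [0.5638, -0.0567, 0.0918]
tcp_rot: [0.0, 3.139, -0.001]
wrist_force: [0.3, -0.9, 5.5]
width: 0.0566
grasp_force: 31.4
```

```bash
python3 -m inch '[0,0,0,-0.02,0,0,0,0,-0.06,0,0,0,0,-0.09,0,0,0,0,-0.09,0,0,-0.012,-0.084,0,0,0,-0.012,-0.084,0,0,0,-0.012,-0.084,0,0,0,-0.012,-0.084,0,0,0,-0.012,-0.084,0,0,0,-0.012,-0.084,0,0,0,0,0,0,0,0,0,0,0,0]'
python3 -m inch '[0,0,0,0,0,0,0,0,0,0]'
python3 - <<'E'
from h import *
print(observe()["tool_pos"])
c=cam("wrist"); im=snapshot("wrist"); cv2.imwrite("pics/w8.png",cv2.resize(im,None,fx=1.4,fy=1.4,interpolation=cv2.INTER_CUBIC))
np.save("w8.npy",np.array(c,dtype=object),allow_pickle=True)
print(circ(im,c,.046,.082,(200,0,360,180)),circ(im,c,.051,.07,(200,0,360,180)), np.array(proj(c,(.5105,-.3095,.051)))*1.4)
E
```

```text
t: 22.0
tool_pos: [0.5982, -0.3093, 0.2196]
tcp_rot: [-0.003, -3.14, -0.002]
wrist_force: [0.4, 0.1, -1.5]
width: 0.0565
grasp_force: 32.2
t: 22.2
tool_pos: [0.599, -0.307, 0.2211]
tcp_rot: [0.003, -3.142, -0.0]
wrist_force: [0.5, -0.1, -0.7]
width: 0.0564
grasp_force: 32.2
[ 0.59895104 -0.30698534  0.22108513]
[(array([ 0.5107, -0.3082]), np.float32(48.0), np.float64(47.4)), (array([ 0.5076, -0.3156]), np.float32(45.8), np.float64(47.4)), (array([ 0.5045, -0.3017]), np.float32(51.3), np.float64(47.4)), (array([ 0.5138, -0.3024]), np.float32(52.4), np.float64(47.4))] [(array([ 0.5087, -0.3114]), np.float32(44.3), np.float64(41.1)), (array([ 0.5149, -0.3082]), np.float32(45.4), np.float64(41.1)), (array([ 0.508 , -0.3034]), np.float32(42.1), np.float64(41.1)), (array([ 0.5026, -0.3114]), np.float32(42.1), np.float64(41.1))] [386.2525106  108.91378581]
```

View pics/w8.png

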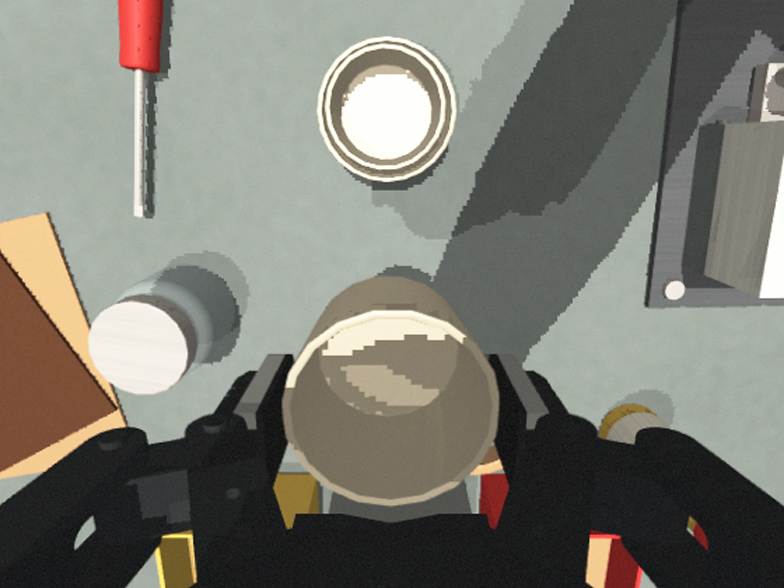

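```bash
python3 - <<'E'
from h import *
c=np.load("w8.npy",allow_pickle=True)
f=lambda u,v,z: at(c,(u/1.4,v/1.4),z).round(4)[:2]
print(f(391,311,.244),f(391,504,.244),f(284,405,.244),f(498,405,.244),f(387,108,.051))
E
```

```text
[ 0.5702 -0.3067] [ 0.6257 -0.3065] [ 0.5957 -0.3342] [ 0.5956 -0.279 ] [ 0.51   -0.3091]
```

```bash
python3 -m inch '[0,0.088,-0.0025,0,0,0,0.088,-0.0025,0,0,0,0,0,0,0,0,0,0,0.09,0,0,0,0,0.09,0,0,0,0,0.07,0,0,0,0,0,0,0,0,0,0,0,0,0,0,0,0]'
```

```text
t: 23.15
tool_pos: [0.513, -0.3117, 0.0986]
tcp_rot: [-0.001, 3.137, -0.004]
wrist_force: [0.2, 0.1, 0.1]
width: 0.0566
grasp_force: 32.3
```

```bash
python3 -m inch '[0,0,0,0.04,0,0,0,0,0.02,0,0,0,0,0.02,0,0,0,0,0,0,0,0,0,0,0]'; python3 -m inch '[0,0,0,0.008,0,0,0,0,0,0]'; python3 -m inch '[0,0,0,0.006,0,0,0,0,0,0]'
```

```text
t: 23.65
tool_pos: [0.5111, -0.3111, 0.0561]
tcp_rot: [0.0, 3.141, -0.0]
wrist_force: [-0.8, -0.2, 0.1]
width: 0.0567
grasp_force: 32.3
t: 23.85
tool_pos: [0.5109, -0.311, 0.0517]
tcp_rot: [0.0, 3.142, -0.0]
wrist_force: [-0.4, -0.4, -0.6]
width: 0.0564
grasp_force: 32.3
t: 24.05
tool_pos: [0.5106, -0.3109, 0.0483]
tcp_rot: [-0.0, -3.141, -0.0]
wrist_force: [0.5, 0.6, -0.5]
width: 0.0567
grasp_force: 32.3
```

```bash
python3 -m inch '[0,0,0.003,0.003,0,0,0,0,0,0]'; python3 -m inch '[1,0,0,0,0,1,0,0,0,0,1,0,0,0,0,1,0,0,-0.03,0,1,0,0,-0.09,0,1,0,0,-0.09,0,1,-0.08,0,-0.08,0,1,-0.08,0,-0.06,0,1,0,0,0,0,1,0,0,0,0]'
python3 - <<'E'
from h import *
print(observe()["tool_pos"])
c=cam("wrist"); im=snapshot("wrist"); cv2.imwrite("pics/w9.png",im)
np.save("w9.npy",np.array(c,dtype=object),allow_pickle=True)
p=np.array(proj(c,(.5105,-.309,.056))).astype(int); x,y=p-75
cv2.imwrite("pics/w9c.png",cv2.resize(im[max(y,0):y+150,x:x+150],None,fx=3,fy=3)); print(x,max(y,0))
E
```

```text
t: 24.25
tool_pos: [0.5109, -0.3093, 0.0471]
tcp_rot: [-0.0, 3.142, 0.0]
wrist_force: [-1.3, -0.6, -0.8]
width: 0.0564
grasp_force: 32.3
t: 25.25
tool_pos: [0.5873, -0.3095, 0.2178]
tcp_rot: [-0.002, 3.14, -0.001]
wrist_force: [0.1, 0.5, -1.2]
width: 0.0854
grasp_force: 0.0
[ 0.58729728 -0.30948369  0.21782163]
204 17
```

View pics/w9c.png

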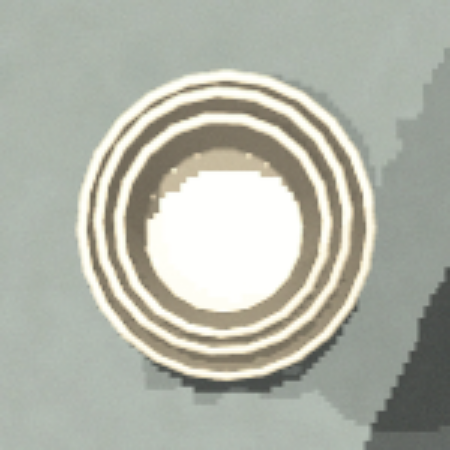

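```bash
python3 -m inch '[1,0.0065,0.086,0,0,1,0.0065,0.086,0,0,1,0.0065,0.086,0,0,1,0.0065,0.086,0,0,1,0.0065,0.086,0,0,1,0.0065,0.086,0,0,1,0.0065,0.086,0,0,1,0.0065,0.086,0,0,1,0,0,0.08,0,1,0,0,0.08,0,1,0,0,0,0,1,0,0,0,0]' 25
python3 - <<'E'
from h import *
c=np.load("w9.npy",allow_pickle=True); print(at(c,(278,92),.056))
print(observe()["tool_pos"])
c=cam("wrist"); im=snapshot("wrist"); cv2.imwrite("pics/w10.png",im)
print(proj(c,(.561,.0345,.115)),circ(im,c,.115,.034,(200,150,360,330)))
E
```

```text
t: 26.5
tool_pos: [0.558, 0.0339, 0.1365]
tcp_rot: [-0.001, -3.137, 0.001]
wrist_force: [-0.3, -0.4, 0.2]
width: 0.0856
grasp_force: 0.0
[ 0.51035426 -0.31038408  0.056     ]
[0.55799324 0.03385781 0.1365419 ]
(np.float64(279.8112713867815), np.float64(256.50453896367463)) [(array([0.5558, 0.0339]), np.float32(36.6), np.float64(38.0))]
```

```bash
python3 -m inch '[1,0,0,0.05,0,1,0,0,0.032,0,1,0,0,0,0,1,0,0,0,0]' 25; python3 -m inch '[0,0,0,0,0,0,0,0,0,0,0,0,0,0,0,0,0,0,0,0,0,0,0,0,0,0,0,0,0,0,0,0,0,0,0]' 25; python3 -m inch '[0,0,0,-0.02,0,0,0,0,-0.06,0,0,0,0,0,0,0,0,0,0,0]'
```

```text
t: 26.95
tool_pos: [0.5614, 0.0341, 0.0985]
tcp_rot: [0.001, 3.139, 0.0]
wrist_force: [0.3, 0.1, 0.5]
width: 0.0855
grasp_force: 0.0
t: 27.65
tool_pos: [0.5607, 0.0345, 0.0972]
tcp_rot: [-0.0, 3.14, 0.0]
wrist_force: [-0.6, -0.1, 4.8]
width: 0.0323
grasp_force: 24.8
t: 28.05
tool_pos: [0.5607, 0.0346, 0.1372]
tcp_rot: [-0.0, 3.14, 0.0]
wrist_force: [-0.1, 0.4, -0.6]
width: 0.0319
grasp_force: 24.9
```

```bash
python3 -m inch '[0,0,0,-0.085,0,0,0,0,-0.085,0,0,-0.01,-0.086,0,0,0,-0.01,-0.086,0,0,0,-0.01,-0.086,0,0,0,-0.01,-0.086,0,0,0,-0.01,-0.086,0,0,0,-0.01,-0.086,0,0,0,-0.01,-0.086,0,0,0,-0.01,-0.086,0,0,0,0,0,0,0,0,0,0,0,0]'; python3 -m inch '[0,0,0,0,0,0,0,0,0,0]'
python3 - <<'E'
from h import *
print(observe()["tool_pos"])
c=cam("wrist"); im=snapshot("wrist"); cv2.imwrite("pics/w11.png",cv2.resize(im,None,fx=1.4,fy=1.4,interpolation=cv2.INTER_CUBIC))
np.save("w11.npy",np.array(c,dtype=object),allow_pickle=True)
print(circ(im,c,.046,.082,(200,0,360,180)))
# bright rim mask near the set & held cup
g=im.min(2); roi=np.zeros_like(g); roi[0:190,180:380]=1
m=((g>165)&(roi>0)).astype(np.uint8); cs,_=cv2.findContours(m,cv2.RETR_EXTERNAL,cv2.CHAIN_APPROX_NONE)
for k in cs:
    if cv2.contourArea(k)>400: e=cv2.fitEllipse(k); print('ell',np.round(e[0],1),np.round(e[1],1),at(c,e[0],.046),cv2.contourArea(k))
E
```

```text
t: 29.25
tool_pos: [0.5992, -0.3103, 0.2191]
tcp_rot: [-0.004, -3.138, -0.003]
wrist_force: [-0.3, 0.5, -0.7]
width: 0.0319
grasp_force: 25.0
t: 29.45
tool_pos: [0.6003, -0.3079, 0.2215]
tcp_rot: [0.003, -3.141, -0.001]
wrist_force: [0.5, 0.3, 0.0]
width: 0.0321
grasp_force: 25.0
[ 0.60025673 -0.30793349  0.22145752]
[(array([ 0.5096, -0.3075]), np.float32(49.1), np.float64(47.3)), (array([ 0.5088, -0.3141]), np.float32(43.6), np.float64(47.3)), (array([ 0.5166, -0.3108]), np.float32(43.6), np.float64(47.3)), (array([ 0.5026, -0.3091]), np.float32(43.6), np.float64(47.3))]
ell [259.3  80.4] [179.2 234.5] [ 0.51345798 -0.32415449  0.046     ] 27087.0
```

```bash
python3 -m inch '[0,0.0895,-0.002,0,0,0,0.0895,-0.002,0,0,0,0,0,0,0,0,0,0,0.09,0,0,0,0,0.09,0,0,0,0,0.05,0,0,0,0,0,0,0,0,0,0,0,0,0,0,0,0]';python3 -m inch '[0,0,0,0.04,0,0,0,0,0.02,0,0,0,0,0.014,0,0,0,0,0,0,0,0,0,0,0]'; python3 -m inch '[0,0,0,0.008,0,0,0,0,0,0]'
```

```text
t: 30.4
tool_pos: [0.5127, -0.3121, 0.1091]
tcp_rot: [-0.001, 3.138, -0.004]
wrist_force: [-1.3, -0.3, -0.4]
width: 0.0323
grasp_force: 25.1
t: 30.9
tool_pos: [0.511, -0.3117, 0.0701]
tcp_rot: [0.0, 3.141, -0.001]
wrist_force: [0.4, -0.9, -0.6]
width: 0.032
grasp_force: 25.1
t: 31.1
tool_pos: [0.5107, -0.3115, 0.0655]
tcp_rot: [0.0, 3.141, -0.0]
wrist_force: [-0.3, -0.6, 0.3]
width: 0.0319
grasp_force: 25.1
```

```bash
python3 -m inch '[0,0,0.002,0.008,0,0,0,0,0.006,0,0,0,0,0,0]'; python3 -m inch '[0,0,0,0.004,0,0,0,0,0,0]'
```

```text
t: 31.4
tool_pos: [0.5103, -0.3102, 0.0579]
tcp_rot: [0.0, -3.141, -0.001]
wrist_force: [-0.4, 0.1, -0.5]
width: 0.0324
grasp_force: 25.1
t: 31.6
tool_pos: [0.5106, -0.3104, 0.0562]
tcp_rot: [0.0, -3.141, -0.0]
wrist_force: [-0.9, -0.2, -0.3]
width: 0.0321
grasp_force: 25.1
```

```bash
python3 -m inch '[0.6,0,0,0,0,0.6,0,0,0,0,0.6,0,0,0,0,0.6,0,0,-0.03,0,1,0,0,-0.09,0,1,0,0,-0.09,0,1,-0.08,0,-0.08,0,1,-0.08,0,-0.06,0,1,0,0,0,0,1,0,0,0,0]'
python3 - <<'E'
from h import *
print(observe()["tool_pos"])
c=cam("wrist"); im=snapshot("wrist")
np.save("w12.npy",np.array(c,dtype=object),allow_pickle=True)
p=np.array(proj(c,(.5105,-.309,.056))).astype(int); x,y=p-75
cv2.imwrite("pics/w12c.png",cv2.resize(im[max(y,0):y+150,x:x+150],None,fx=3,fy=3)); print(x,max(y,0))
E
```

```text
t: 32.6
tool_pos: [0.5872, -0.3105, 0.2272]
tcp_rot: [-0.002, 3.14, -0.001]
wrist_force: [0.3, 0.2, -0.3]
width: 0.0855
grasp_force: 0.0
[ 0.58721677 -0.3104581   0.22715706]
205 17
```

View pics/w12c.png

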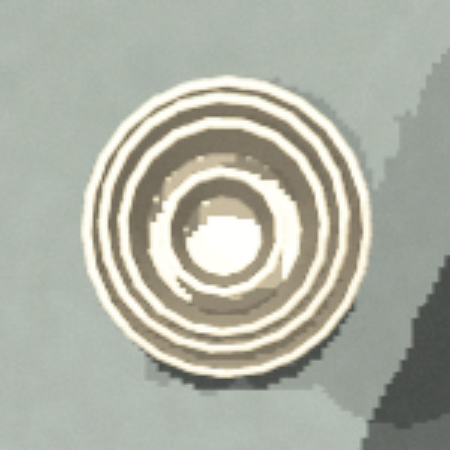

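```bash
python3 -m inch '[1,0.034,0.0837,0,0,1,0.034,0.0837,0,0,1,0.034,0.0837,0,0,1,0.034,0.0837,0,0,1,0.034,0.0837,0,0,1,0.034,0.0837,0,0,1,0,0,0,0,1,0,0,0.08,0,1,0,0,0.08,0,1,0,0,0.06,0,1,0,0,0,0,1,0,0,0,0]'; python3 -m inch '[1,0,0,0,0]'
```

```text
t: 33.85
tool_pos: [0.4826, -0.06, 0.1164]
tcp_rot: [-0.002, -3.139, -0.0]
wrist_force: [0.4, -0.3, 0.1]
width: 0.0854
grasp_force: 0.0
t: 33.95
tool_pos: [0.4849, -0.06, 0.1184]
tcp_rot: [0.001, 3.139, -0.001]
wrist_force: [-0.4, -0.3, 1.4]
width: 0.0855
grasp_force: 0.0
```

Down, close, then pull 36 mm plus a little.

```bash
python3 -m inch '[1,0,0,0.06,0,1,0,0,0.06,0,1,0,0,0,0,1,0,0,0,0,0,0,0,0,0,0,0,0,0,0,0,0,0,0,0,0,0,0,0,0,0,0,0,0,0,0,0,0,0,0,0,0,0,0,0,0,0,0,0,0]' 60; python3 -m inch '[0,0.012,0,0,0,0,0.012,0,0,0,0,0.012,0,0,0,0,0.012,0,0,0,0,0.012,0,0,0,0,0.012,0,0,0,0,0.01,0,0,0,0,0,0,0,0,0,0,0,0,0]'
```

```text
t: 35.15
tool_pos: [0.4845, -0.0593, 0.0577]
tcp_rot: [-0.0, 3.14, 0.0]
wrist_force: [-1.1, 0.2, 6.5]
width: 0.0223
grasp_force: 58.5
t: 36.05
tool_pos: [0.4492, -0.06, 0.0578]
tcp_rot: [-0.0, 3.13, -0.002]
wrist_force: [14.3, -2.5, -10.3]
width: 0.0219
grasp_force: 60.3
```

```bash
python3 -m inch '[0,0.006,0,0,0,0,0,0,0,0]'; python3 -m inch '[0,-0.014,0,0,0,1,0,0,0,0,1,0,0,0,0,1,0,0,0,0,1,0,0,-0.05,0,1,0,0,-0.1,0,1,-0.035,0.0925,0,0,1,-0.035,0.0925,0,0,1,0,0,0,0,1,0,0,0.07,0,1,0,0,0.08,0,1,0,0,0,0]'; python3 -m inch '[0,0,0,0,0,0,0,0,0,0,0,0,0,0,0,0,0,0,0,0,0,0,0,0,0,0,0,0,0,0,0,0,0,0,0]' 60
```

```text
t: 36.25
tool_pos: [0.4493, -0.06, 0.0579]
tcp_rot: [-0.001, 3.124, -0.001]
wrist_force: [21.5, -0.8, -18.8]
width: 0.0224
grasp_force: 59.9
t: 37.45
tool_pos: [0.4764, 0.0326, 0.0522]
tcp_rot: [0.001, -3.13, 0.002]
wrist_force: [-1.8, 0.3, 0.4]
width: 0.0855
grasp_force: 0.0
t: 38.15
tool_pos: [0.4832, 0.0327, 0.0585]
tcp_rot: [0.001, 3.139, -0.001]
wrist_force: [-1.4, -1.2, 5.3]
width: 0.0223
grasp_force: 58.5
```

```bash
python3 -m inch '[0,0.012,0,0,0,0,0.012,0,0,0,0,0.012,0,0,0,0,0.012,0,0,0,0,0.012,0,0,0,0,0.012,0,0,0,0,0.01,0,0,0,0,0.006,0,0,0,0,0,0,0,0]';  python3 -m inch '[0,-0.014,0,0,0,1,0,0,0,0,1,0,0,0,0,1,0,0,0,0,1,0,0,-0.05,0,1,0,0,-0.1,0,1,-0.035,0.0925,0,0,1,-0.035,0.0925,0,0,1,0,0,0,0,1,0,0,0.07,0,1,0,0,0.08,0,1,0,0,0,0]'; python3 -m inch '[0,0,0,0,0,0,0,0,0,0,0,0,0,0,0,0,0,0,0,0,0,0,0,0,0,0,0,0,0,0,0,0,0,0,0]' 60
```

```text
t: 39.05
tool_pos: [0.4474, 0.032, 0.0587]
tcp_rot: [0.002, 3.123, -0.004]
wrist_force: [20.1, -4.5, -16.8]
width: 0.0223
grasp_force: 59.9
t: 40.25
tool_pos: [0.4745, 0.1242, 0.0521]
tcp_rot: [0.001, -3.13, 0.005]
wrist_force: [-1.0, -0.7, -0.0]
width: 0.0852
grasp_force: 0.0
t: 40.95
tool_pos: [0.4812, 0.1247, 0.0587]
tcp_rot: [0.001, 3.138, -0.003]
wrist_force: [-1.2, -3.2, 5.6]
width: 0.0223
grasp_force: 58.4
```

```bash
python3 -m inch '[0,0.012,0,0,0,0,0.012,0,0,0,0,0.012,0,0,0,0,0.012,0,0,0,0,0.012,0,0,0,0,0.012,0,0,0,0,0.01,0,0,0,0,0.006,0,0,0,0,0,0,0,0]'; python3 -m inch '[0,0.004,0,0,0,0,0,0,0,0]'
```

```text
t: 41.85
tool_pos: [0.446, 0.1241, 0.0589]
tcp_rot: [0.004, 3.122, -0.007]
wrist_force: [21.6, -7.7, -15.5]
width: 0.0222
grasp_force: 60.0
t: 42.05
tool_pos: [0.446, 0.1241, 0.0589]
tcp_rot: [0.005, 3.118, -0.007]
wrist_force: [26.7, -7.8, -19.3]
width: 0.0224
grasp_force: 59.8
```

```bash
python3 -m inch '[0,-0.018,0,0,0,1,0,0,0,0,1,0,0,0,0,1,0,0,0,0,1,0,0,-0.08,0,1,0,0,-0.1,0,1,0,-0.08,-0.1,0,1,-0.1,-0.08,-0.1,0,1,0,0,-0.05,0,1,0,0,0,0,1,0,0,0,0]'
python3 - <<'E'
from h import *
c=cam("wrist"); im=snapshot("wrist"); print(observe()["tool_pos"])
m=(im.max(2)<38).astype(np.uint8); n,_,st,ce=cv2.connectedComponentsWithStats(m)
for i in range(1,n):
    if 150<st[i,4]<2500: print('dark',st[i],at(c,ce[i],.08).round(3)[:2])
sc=snapshot("scene"); cs=cam("scene"); u,v=np.array(proj(cs,(.511,-.309,.05))).astype(int)
old=cv2.resize(cv2.imread("pics/scene0.png"),(560,420),interpolation=cv2.INTER_AREA)
d=cv2.absdiff(sc,old).max(2)[v-30:v+30,u-30:u+30]>40
ys,xs=np.nonzero(d); print('stack diff',u,v,d.sum(),xs.min()+u-30,xs.max()+u-30,ys.min()+v-30,ys.max()+v-30)
for n,y in zip('bdac',(-.0595,.0317,.1234,.2139)): print(n,np.round(proj(cs,(.447,y,.086))))
E
```

```text
t: 43.15
tool_pos: [0.4736, 0.07, 0.2417]
tcp_rot: [-0.0, 3.141, 0.001]
wrist_force: [-0.2, 1.2, -0.2]
width: 0.0853
grasp_force: 0.0
[0.4728648  0.07000132 0.24081139]
dark [327 141  32  31 703] [0.448 0.123]
dark [430 140  40  31 795] [0.446 0.212]
dark [220 143  30  30 678] [0.449 0.033]
dark [109 145  38  31 631] [ 0.451 -0.056]
stack diff 195 168 170 184 206 162 179
b [278. 171.]
d [307. 180.]
a [336. 190.]
c [366. 200.]
```

```bash
python3 -c "
from bench import *
print(hand_in())"
```

```text
the job is handed in; nothing more can be done
None
```

I nested cups a, b and d upright in size order in the big cup (mould_c was empty), pulled all the slides fully back out, left the other things alone, and handed in the job at about 43 s.

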